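# Load the paint pans into the lipped rack and bolt them in

### The job

Put away the paint pans that lie on the table: draw the rack's bolt fully back, then slide every pan from the open front in under the lips of its track (large pans in the wide track, small pans in the narrow one), upright and far enough in to lie behind the bolt. Then slide the bolt fully home into its keeper so that no pan can come out, and leave the jar, brush, dish and bottle alone.

Things in the scene. Friction and masses are not known exactly. Their poses are not given: they have to be found in the camera images.
- rack: white enamelled pan rack fixed to the table, two straight tracks side by side. Origin: on the table, under the middle of the bolt line; x runs inwards along the tracks, y to the left, z up. Floor plate 4 mm thick, x from -75 to 150 mm, y from -77 to 77; at x below -9 it is an open apron before the mouths. Both tracks end at a stop wall at x = 138. But for the bolt's handle all is under 18 mm high
- wide_track (a point): middle of the wide track's mouth, on its floor at the bolt line: rack x 0, y -36, z 4 mm. 58 mm between the walls; from x = 10 inwards dark steel lips overhang both sides: underside 13, top 17 mm above the table, open slot between the lips 42 mm wide. Axes as the rack's
- narrow_track (a point): middle of the narrow track's mouth, on its floor at the bolt line: rack x 0, y +38, z 4 mm. 46 mm between the walls; lips as on the wide track, open slot between them 30 mm wide. Axes as the rack's
- bar (a joint): the retaining bolt, a 9 mm steel bar that slides along the rack's y at x = 0 across both mouths (its axis 11 mm above the table). 0 = fully drawn back (towards rack -y, both mouths clear), 0.136 m = fully home, through the middle guide and in its keeper in the left wall. Stiff, about 2 N; it stays where it is left
- bolt_handle (a point): centre of the top of the bolt's upright black handle, a 14 x 14 mm post standing on the bolt, its top 54 mm and its foot 14 mm above the table; it moves with the bolt along the rack's y, from y = -234 mm (drawn) to y = -98 mm (home) in the rack's frame
- pan_large_a: large square white plastic paint pan with a cake of paint in it (the paint's colour means nothing): a flat foot 52 x 52 mm and 6 mm thick, on it a central square body 36 x 36 mm rising to 42 mm above the underside. Origin: centre of the underside, x and y along its sides, z up. It may be absent
- pan_large_b: large square white plastic paint pan with a cake of paint in it (the paint's colour means nothing): a flat foot 52 x 52 mm and 6 mm thick, on it a central square body 36 x 36 mm rising to 42 mm above the underside. Origin: centre of the underside, x and y along its sides, z up. It may be absent
- pan_small_a: small square white plastic paint pan with a cake of paint in it (the paint's colour means nothing): a flat foot 40 x 40 mm and 6 mm thick, on it a central square body 24 x 24 mm rising to 42 mm above the underside. Origin: centre of the underside, x and y along its sides, z up. It may be absent
- pan_small_b: small square white plastic paint pan with a cake of paint in it (the paint's colour means nothing): a flat foot 40 x 40 mm and 6 mm thick, on it a central square body 24 x 24 mm rising to 42 mm above the underside. Origin: centre of the underside, x and y along its sides, z up. It may be absent
- pan_small_c: small square white plastic paint pan with a cake of paint in it (the paint's colour means nothing): a flat foot 40 x 40 mm and 6 mm thick, on it a central square body 24 x 24 mm rising to 42 mm above the underside. Origin: centre of the underside, x and y along its sides, z up. It may be absent
- water_jar: bystander: clear rinsing jar 72 mm across, 95 mm high, origin at the centre of its underside
- brush: bystander: paint brush 200 mm long lying on the table
- mixing_dish: bystander: white ceramic dish 120 mm across, 20 mm high, origin at the centre of its underside
- medium_bottle: bystander: amber bottle 52 mm across, 130 mm high, origin at the centre of its underside
Things that resemble listed ones, but are neither listed nor needed, are in the scene too. What is shaped like the pan_small_a but red or yellow is not meant.

How it is judged:
On the way, in this order (a step that is already met when the one before it is completed fails the run):
1. the bolt is drawn fully back, clear of both mouths (value of joint bar below 0.012 m), for 0.2 s.
2. every pan present is in its own track, under the lips and inside the bolt line (x of pan_large_a in the frame of rack between 0.029 and 0.145 m and y of pan_large_a in the frame of rack between -0.046 and -0.026 m and z of each of pan_large_a, pan_large_b, pan_small_a, pan_small_b, pan_small_c in the frame of rack below 0.01 m and angle between each of pan_large_a, pan_large_b, pan_small_a, pan_small_b, pan_small_c's own z axis and vertical below 0.12 rad and x of pan_large_b in the frame of rack between 0.029 and 0.145 m and y of pan_large_b in the frame of rack between -0.046 and -0.026 m and x of pan_small_a in the frame of rack between 0.023 and 0.145 m and y of pan_small_a in the frame of rack between 0.028 and 0.048 m and x of pan_small_b in the frame of rack between 0.023 and 0.145 m and y of pan_small_b in the frame of rack between 0.028 and 0.048 m and x of pan_small_c in the frame of rack between 0.023 and 0.145 m and y of pan_small_c in the frame of rack between 0.028 and 0.048 m), for 0.2 s.
3. the bolt is home in its keeper (value of joint bar above 0.129 m), for 0.2 s.
At the end, for the whole second after the job is handed in: Every pan present stands upright on the floor of its own track (large: wide, small: narrow), within 10 mm of its centre line and wholly inside the bolt line, at rest; the bolt is home to within 7 mm; nothing is held (all of step 2 and value of joint bar above 0.129 m and linear speed of each of pan_large_a, pan_large_b, pan_small_a, pan_small_b, pan_small_c below 0.02 m/s); the robot touches nothing.
It fails at once if the water jar is pushed more than 40 mm aside (distance of water_jar from where it was at the start of the episode above 0.04 m).
It fails at once if the brush is pushed more than 40 mm aside (distance of brush from where it was at the start of the episode above 0.04 m).
It fails at once if the mixing dish is pushed more than 40 mm aside (distance of mixing_dish from where it was at the start of the episode above 0.04 m).
It fails at once if the medium bottle is pushed more than 40 mm aside (distance of medium_bottle from where it was at the start of the episode above 0.04 m).
Of pan_large_a, pan_large_b, pan_small_a, pan_small_b, pan_small_c only 3 to 5 are there at a start; the rules pass over those that are not, and their reading is None.
At some moment in a run one of pan_large_a, pan_large_b, pan_small_a, pan_small_b, pan_small_c may be knocked a few centimetres aside while the robot is not near it.
Once in a run the grip may slacken for a moment while it holds something.
It also fails if it takes over 210 s, if anything falls off the work surface, if the arm or the gripper's body presses on something with over 40 N, if the wrist force passes 120 N, or if a joint passes its speed limit or range.

### The arm

A 7-joint arm with a two-finger parallel gripper is mounted at the origin on the work surface. World frame = base frame: x ahead of the robot, y to its left, z up, the work surface at z = 0. Lengths are in m, angles in rad, forces in N, time in s.
With the tool pointing down it reaches from about 0.35 to 0.9 m from the base axis. Payload 19.9 kg.
Tool frame: the origin (TCP) lies at the very end of the fingers, on their centre line; the grasp point (between the pads) lies 19 mm behind it; z points along the fingers, y is the line along which they close (so a half turn about z gives the same grasp; the last joint's range is limited). The gripper opens to 94 mm and grips with 3 to 60 N. Pads are 16 mm wide; open, the fingers measure 119 mm over their backs; the gripper's body (75 mm by 177 mm) begins 78 mm behind the grasp point.
Start: joints at [-1.294, 0.417, -0.01, 1.614, 0.005, 1.111, -0.053], TCP at [0.196, 0.593, 0.205] pointing down, gripper open.
Joint ranges: [-2.81, 2.81], [-0.39, 2.02], [-1.27, 1.25], [0.06, 2.57], [-1.19, 4.33], [0.19, 2], [-2.82, 2.82]. Speed limits (rad/s): [1.89, 1.89, 2.39, 2.39, 3.01, 3.01, 3.01].

### API

Orientations are given as a unit quaternion [w, x, y, z].
In Python, from rig import robot, viewer gives the robot as it stands. The module is installed in compiled form; this text tells all that it offers.
- The arm moves only by the tool drive_tool, never from a script. Its argument "targets" is a list that holds one entry, the list of rows, each a list of 7 numbers: the shift along the tool's x, y, z normalised to -1 to 1, where 1 is 0.3 m, then the turn, a rotation vector about the tool's x, y, z normalised to -1 to 1, where 1 is 180 degrees, then the closure, from 0 (fully open) to 1 (shut). In form: [[[x, y, z, wx, wy, wz, hand], ...]]. A call has 1 to 20 rows; each row is the pose to reach, as a shift and turn from the pose commanded when the call began, along the tool's axes at that moment, turning the shorter way round; what a row does not reach only later rows make up. A row lasts 1/10 s, in which the tool goes at most 50 mm and 8.59 degrees, less where a joint would pass 70% of its speed; a pose out of reach is approached as far as the arm can. A call with a number of a shift or a turn outside -1 to 1 is refused whole. A call with a gripper value outside its range is refused whole. The fingers move at their own pace and stop on an object; "squeeze" is the grip in N (left out, the last holds). Time passes only in rows, so rows that repeat a pose let the fingers close. It gives the time, the measured TCP pose, the force, the opening and the grip force at its end, in the units of the state.
- robot.get_state(): the state, without advancing time (a new reading comes with each control period).
- viewer.get_image(name): name is "scene" or "top" or "wrist"; returns the picture (420x560x3 uint8, red, green, blue); there is no depth.
- viewer.camera_model(name): a dict with "intrinsics" (3x3 intrinsics, pixels), "rvec" (rotation vector, rad) and "tvec" (3), from world to camera coordinates, as OpenCV has them. Camera axes: x right, y down, z forward; pixel columns grow to the right and rows downward; lengths in m; the calibration is good to about 2 mm. A picture is of the moment at which its call begins: read the wrist's pose just before it. camera_model takes no time and is no camera call; for the wrist camera it gives the pose at the moment of the call.
- robot.hand_in(): hands the job in; it is judged then, once.
The state is a dict: "time": time; "qpos": joint angles; "joint_vel": joint speeds; "tau": joint torques, N m; "position": TCP position; "tool_rot": TCP orientation; "force": force on the tool from outside, world axes, zero at the start; "moment": the same for the moment, N m; "width": finger opening in m; "grasp_force": force on a finger pad.
Only numpy, scipy, OpenCV 4.12 (cv2) and the standard library are available. Lean on these libraries where they do the work, as an engineer would, in place of code of your own. Each camera call takes 0.05 s, during which the arm holds its last target. There are 200 camera calls.

## Working session

There is one attempt and no reset: what is moved stays moved. The work goes in short steps, Python scripts to look and compute and a tool call to move; the robot and the scene stay as the last step left them, time stands still between calls to the robot, and variables do not carry over. Pictures are saved under pics/ and viewed, at most 14 in all, crops included, and the job is handed in when it is done.

Besides the shell and the picture viewer there is one more tool, called after "Call:" by a JSON object that holds its "method" and its "body". drive_tool: Moves the arm, as the interface text tells. Its arguments: {"type":"object","properties":{"targets":{"type":"array","items":{"type":"array","items":{"type":"array","items":{"type":"number","minimum":-1,"maximum":1}}}},"squeeze":{"type":"number"}},"required":["targets"]}

```bash
mkdir -p pics; cat > h.py <<'E'
import numpy as np, cv2
from rig import robot, viewer
from scipy.spatial.transform import Rotation as R
def cam(n):
    m=viewer.camera_model(n); return np.array(m["intrinsics"]),R.from_rotvec(np.ravel(m["rvec"])).as_matrix(),np.ravel(m["tvec"])
def ray(n,uv,z,c=None):
    K,Rm,t=c or cam(n); o=-Rm.T@t
    d=(Rm.T@np.linalg.inv(K)@np.c_[np.atleast_2d(uv),np.ones(len(np.atleast_2d(uv)))].T).T
    return o+d*((z-o[2])/d[:,2])[:,None]
def proj(n,P,c=None):
    K,Rm,t=c or cam(n); q=(Rm@np.atleast_2d(P).T).T+t; q=(K@q.T).T; return q[:,:2]/q[:,2:]
def grab(n,f=None):
    c=cam(n); im=viewer.get_image(n)[:,:,::-1].copy()
    if f: cv2.imwrite("pics/"+f,im)
    return im,c
def tri(c1,p1,c2,p2):
    P=lambda c:c[0]@np.c_[c[1],c[2]]
    X=cv2.triangulatePoints(P(c1),P(c2),np.array(p1,float).reshape(2,1),np.array(p2,float).reshape(2,1)); return (X[:3]/X[3]).ravel()
def st():
    s=robot.get_state(); print("t",s["time"],"p",np.round(s["position"],4),"q",np.round(s["tool_rot"],4),"F",np.round(s["force"],1),"w",s["width"],s["grasp_force"]); return s
E
python3 - <<'E'
from h import *
s=st(); print(R.from_quat(np.roll(s["tool_rot"],-1)).as_matrix().round(3), np.round(s["qpos"],3))
a,c=grab("scene","s0.png"); b,d=grab("top","t0.png")
for k in (c,d): print(k[0].round(1).tolist(), (-k[1].T@k[2]).round(3))
E
```

```text
t 0.0 p [0.1958 0.5932 0.2048] q [-1.000e-04  1.587e-01  9.873e-01 -6.000e-04] F [ 0.3  0.2 -0.6] w 0.0938301770063005 0.0
[[-0.95   0.313 -0.   ]
 [ 0.313  0.95  -0.001]
 [-0.    -0.001 -1.   ]] [-1.293  0.418 -0.01   1.614  0.005  1.111 -0.053]
[[534.1, 0.0, 273.7], [0.0, 534.1, 212.2], [0.0, 0.0, 1.0]] [ 1.441 -0.108  0.828]
[[502.5, 0.0, 282.3], [0.0, 502.5, 207.8], [0.0, 0.0, 1.0]] [0.485 0.061 1.208]
```

View pics/s0.png

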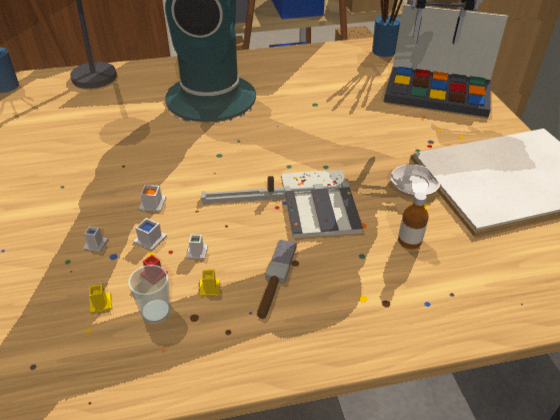

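View pics/t0.png

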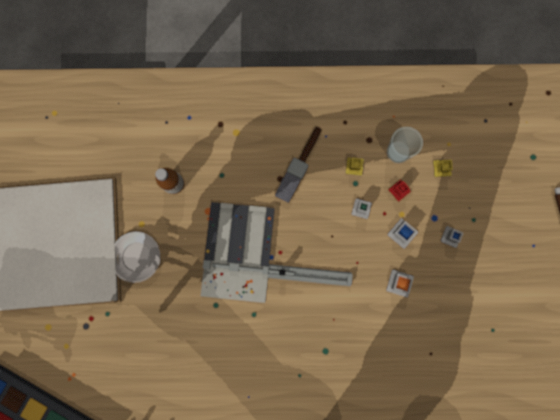

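The images show four white pans. Large: orange, top (400,283), and blue, top (403,233). Small: top (362,208) and (453,236). Lookalikes to reject: yellow at top (355,166) and (443,168), red at (400,190). The rack is at (237,250), its bolt handle at (282,272), and the bolt points right, towards -y. Next I'll check that choice in one close crop.

```bash
python3 - <<'E'
from h import *
b=cv2.imread("pics/t0.png"); s=cv2.imread("pics/s0.png")
cv2.imwrite("pics/t0c.png",cv2.resize(b[145:310,195:475],None,fx=2.8,fy=2.8,interpolation=cv2.INTER_CUBIC))
cv2.imwrite("pics/s0c.png",cv2.resize(s[160:310,75:375],None,fx=2.6,fy=2.6,interpolation=cv2.INTER_CUBIC))
E
```

```text
(no output)
```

View pics/t0c.png

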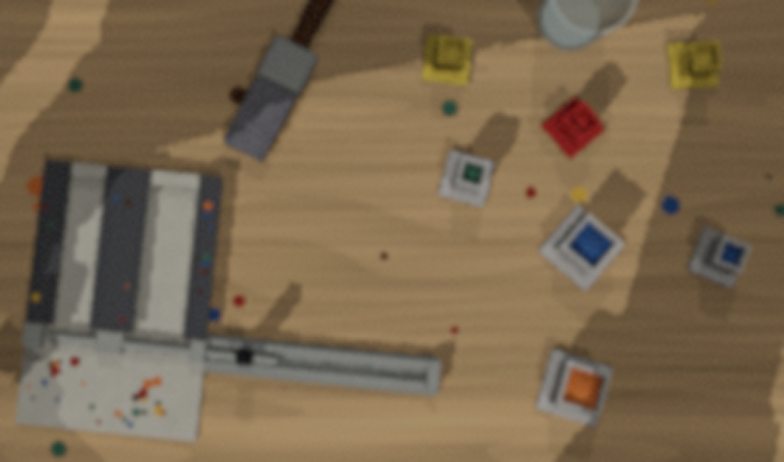

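View pics/s0c.png

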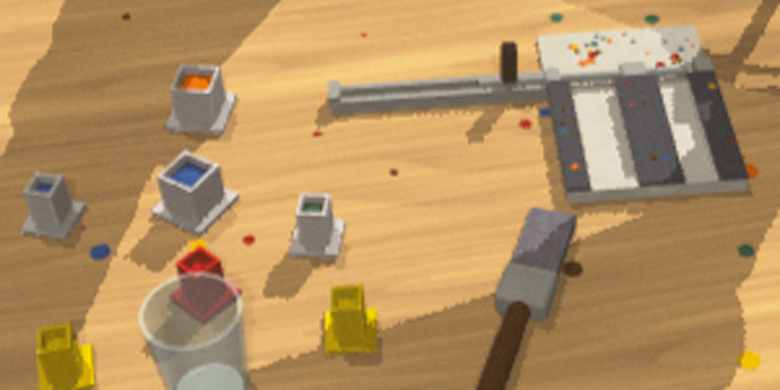

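The crops confirm the choice: four white pans, orange and blue with a wide body, green and the shaded dark blue with a narrow one. The brush lies at top (290,180), and the handle top is at crop (245,356). Next: coarse positions.

```bash
python3 - <<'E'
from h import *
f=lambda u,v:(195+u/2.8,145+v/2.8)
g=lambda u,v:(75+u/2.6,160+v/2.6)
ct,cs=cam("top"),cam("scene")
T=dict(apBL=(17,424),apBR=(197,440),farR=(220,176),farL=(46,158))
for k,v in T.items(): print(k,ray("top",f(*v),.004 if k[0]=='a' else .017,ct)[0].round(4))
for k,a,b in [("handle",(245,353),(509,45)),("orange",(583,386),(196,82)),("blue",(592,244),(189,172)),("green",(473,173),(313,207)),("dk",(733,253),(45,187))]:
    print(k,tri(ct,f(*a),cs,g(*b)).round(4), ray("top",f(*a),.042,ct)[0].round(4))
s=robot.get_state(); c=cam("wrist"); Rt=R.from_quat(np.roll(s["tool_rot"],-1)).as_matrix()
print("wrist cam in tool",(Rt.T@(-c[1].T@c[2]-s["position"])).round(4),"\n",(c[1]@Rt).round(3),c[0].round(1).tolist())
E
```

```text
apBL [0.4292 0.277  0.004 ]
apBR [0.4153 0.1246 0.004 ]
farR [0.6379 0.1041 0.017 ]
farL [0.6545 0.2533 0.017 ]
handle [0.488  0.0846 0.055 ] [0.4877 0.083  0.042 ]
orange [ 0.4596 -0.1923  0.0373] [ 0.4596 -0.1928  0.042 ]
blue [ 0.5761 -0.203   0.0383] [ 0.5757 -0.2043  0.042 ]
green [ 0.6365 -0.1069  0.0366] [ 0.6356 -0.1078  0.042 ]
dk [ 0.5678 -0.3189  0.037 ] [ 0.5675 -0.3197  0.042 ]
wrist cam in tool [ 0.0684 -0.0003 -0.1794] 
 [[ 0.001  1.    -0.001]
 [-0.972  0.001 -0.236]
 [-0.236  0.001  0.972]] [[352.8, 0.0, 281.9], [0.0, 352.8, 207.8], [0.0, 0.0, 1.0]]
```

```bash
cat >> h.py <<'E'
def plan(pts, yaw, s=None):
    """normalised tool shift/turn from now to world TCP points; tool y at angle yaw (deg), pointing down"""
    s=s or robot.get_state(); Rt=R.from_quat(np.roll(s["tool_rot"],-1)).as_matrix(); p=np.array(s["position"])
    y=np.array([np.cos(np.radians(yaw)),np.sin(np.radians(yaw)),0]); z=np.array([0,0,-1.]); T=np.c_[np.cross(y,z),y,z]
    w=R.from_matrix(Rt.T@T).as_rotvec()/np.pi
    for P in np.atleast_2d(pts): print("shift",(Rt.T@(P-p)/.3).round(3).tolist(),"turn",w.round(4).tolist(),"dist",np.linalg.norm(P-p).round(3))
E
python3 - <<'E'
from h import *
plan([[.35,.35,.22],[.488,.084,.22]],84.6)
E
```

```text
shift [-0.742, -0.609, -0.05] turn [-0.0003, 0.0, -0.0715] dist 0.288
shift [-1.457, -1.307, -0.049] turn [-0.0003, 0.0, -0.0715] dist 0.587
```

Call:
{"method": "drive_tool", "body": {"targets": [[[-0.73,-0.65,-0.05,0,0,-0.072,0],[-0.73,-0.65,-0.05,0,0,-0.072,0],[-0.73,-0.65,-0.05,0,0,-0.072,0],[-0.73,-0.65,-0.05,0,0,-0.072,0],[-0.73,-0.65,-0.05,0,0,-0.072,0],[-0.73,-0.65,-0.05,0,0,-0.072,0],[-0.73,-0.65,-0.05,0,0,-0.072,0],[-0.73,-0.65,-0.05,0,0,-0.072,0]]]}}

```text
time: 0.9
position: [0.3431, 0.3391, 0.2206]
tool_rot: [0.0, 0.047, 0.999, 0.0]
force: [-0.2, 0.5, -0.0]
width: 0.0939
grasp_force: 0.0
```

```bash
python3 - <<'E'
from h import *
st(); plan([[.47,.10,.22]],84.6)
E
```

```text
t 0.9 p [0.3431 0.3391 0.2206] q [0.000e+00 4.710e-02 9.989e-01 1.000e-04] F [-0.2  0.5 -0. ] w 0.0938650655617448 0.0
shift [-0.496, -0.754, 0.002] turn [0.0, 0.0, -0.0] dist 0.271
```

Call:
{"method": "drive_tool", "body": {"targets": [[[-0.5,-0.75,0,0,0,0,0],[-0.5,-0.75,0,0,0,0,0],[-0.5,-0.75,0,0,0,0,0],[-0.5,-0.75,0,0,0,0,0],[-0.5,-0.75,0,0,0,0,0],[-0.5,-0.75,0,0,0,0,0],[-0.5,-0.75,0,0,0,0,0],[-0.5,-0.75,0,0,0,0,0]]]}}

```text
time: 1.7
position: [0.471, 0.103, 0.2201]
tool_rot: [-0.0, 0.046, 0.999, -0.0]
force: [-0.3, 1.1, 0.0]
width: 0.0944
grasp_force: 0.0
```

```bash
python3 - <<'E'
from h import *
st(); im,c=grab("wrist","w1.png"); np.savez("w1.npz",*c)
E
```

```text
t 1.7 p [0.471  0.103  0.2201] q [-3.00e-04  4.57e-02  9.99e-01 -1.00e-04] F [-0.3  1.1  0. ] w 0.09435951345122688 0.0
```

View pics/w1.png

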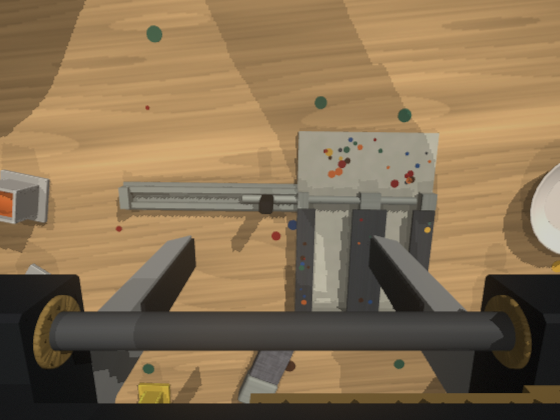

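The picture shows the apron corners at (298,132) and (438,133), the bolt line across row ~200, the handle top at (266,203), and the slots between dark lips below it. Next I'll fit the rack's edges.

```bash
python3 - <<'E'
from h import *
im=cv2.imread("pics/w1.png"); c=[np.load("w1.npz")[k] for k in("arr_0","arr_1","arr_2")]
hsv=cv2.cvtColor(im,cv2.COLOR_BGR2HSV); S=hsv[...,1]; V=hsv[...,2]
m=((S<70)&(V>90)).astype(np.uint8)
# apron: top edge, left and right edges (z=4mm), per row/col
top=[(u,np.argmax(m[110:160,u])+110) for u in range(305,432) if m[110:160,u].any()]
lef=[(np.argmax(m[v,280:330])+280,v) for v in range(138,178)]
rig=[(460-np.argmax(m[v,400:461][::-1]),v) for v in range(138,178)]
def line(px,z=.004):
    P=ray("",np.array(px,float),z,c)[:,:2]
    vx,vy,x0,y0=cv2.fitLine(P.astype(np.float32),cv2.DIST_HUBER,0,.01,.01).ravel(); r=np.abs((P-[x0,y0])@[-vy,vx])
    a=np.degrees(np.arctan2(vy,vx)); print(a.round(2),(x0,y0),"res mm",(np.median(r)*1e3).round(2)); return a,np.array([x0,y0])
for p in (top,lef,rig): line(p)
h=ray("",[(266,203)],.054,c); print("handle",h)
# lips' edges, lip top z=17mm : gray rows
for v in (235,260,285): print(v,V[v,285:445:2].tolist())
E
```

```text
83.9 (np.float32(0.4220684), np.float32(0.20309156)) res mm 0.28
-4.57 (np.float32(0.44375044), np.float32(0.12363622)) res mm 0.0
-5.72 (np.float32(0.45654857), np.float32(0.27640128)) res mm 0.26
handle [[0.47999316 0.08622653 0.054     ]]
235 [167, 124, 124, 124, 124, 125, 74, 76, 75, 76, 75, 75, 74, 74, 73, 148, 184, 183, 167, 157, 157, 156, 156, 156, 156, 154, 155, 156, 103, 104, 104, 96, 89, 59, 62, 63, 64, 62, 63, 62, 62, 62, 64, 60, 75, 95, 66, 61, 61, 62, 130, 155, 155, 155, 155, 155, 155, 128, 102, 102, 102, 89, 82, 53, 62, 67, 70, 71, 71, 70, 71, 72, 70, 69, 163, 173, 173, 172, 171, 172]
260 [181, 129, 129, 129, 129, 105, 77, 77, 76, 79, 80, 74, 76, 75, 114, 177, 186, 186, 185, 185, 158, 156, 156, 156, 156, 154, 154, 147, 102, 102, 101, 94, 68, 62, 61, 61, 62, 61, 62, 61, 60, 61, 40, 31, 31, 32, 31, 30, 29, 30, 30, 34, 33, 57, 94, 119, 120, 119, 120, 120, 120, 120, 121, 121, 121, 119, 81, 70, 70, 71, 70, 69, 115, 163, 164, 163, 162, 163, 162, 162]
285 [107, 106, 105, 104, 102, 74, 68, 68, 70, 69, 68, 69, 72, 73, 142, 175, 186, 187, 187, 186, 185, 158, 156, 156, 156, 156, 156, 129, 102, 103, 95, 71, 61, 60, 61, 62, 61, 61, 60, 59, 60, 60, 60, 58, 59, 58, 58, 57, 27, 28, 27, 27, 27, 27, 28, 27, 27, 28, 30, 30, 30, 33, 37, 61, 88, 119, 120, 120, 119, 119, 120, 120, 121, 121, 121, 121, 121, 121, 142, 186]
```

```bash
python3 - <<'E'
from h import *
im=cv2.imread("pics/w1.png"); c=[np.load("w1.npz")[k] for k in("arr_0","arr_1","arr_2")]
V=cv2.cvtColor(im,cv2.COLOR_BGR2GRAY).astype(float)
def edge(v,a,b,sgn):
    g=np.convolve(V[v,a-2:b+2],[1,1,0,-1,-1],'same')[2:-2]*sgn; k=np.argmax(g); 
    return (a+k,v)
def line(px,z):
    P=ray("",np.array(px,float),z,c)[:,:2]
    vx,vy,x0,y0=cv2.fitLine(P.astype(np.float32),cv2.DIST_HUBER,0,.001,.001).ravel(); a=np.degrees(np.arctan2(vy,vx)); r=np.abs((P-[x0,y0])@[-vy,vx])
    print(a.round(2),x0.round(4),y0.round(4),"res mm",(np.median(r)*1e3).round(2),px[0],px[-1])
print("lip outer -y (rack y -77?)",end=" "); line([edge(v,288,304,-1) for v in range(225,300)],.017)
print("wide slot -y edge y=-57",end=" "); line([edge(v,305,325,1) for v in range(225,300)],.017)
print("wide slot +y edge y=-15 (dark)",end=" "); line([edge(v,343,356,-1) for v in range(225,300)],.017)
m=(V<55).astype(np.uint8)[185:235,245:290]
n,l,s,ce=cv2.connectedComponentsWithStats(m); k=1+np.argmax(s[1:,4]); x,y,w,h,A=s[k]; print("handle box",x+245,y+185,w,h,A)
for uv in [(x+245,y+185+h),(x+245+w,y+185+h)]: print(ray("",[uv],.054,c).round(4))
E
```

```text
lip outer -y (rack y -77?) -5.85 0.5876 0.1071 res mm 0.26 (np.int64(288), 225) (np.int64(294), 299)
wide slot -y edge y=-57 -5.8 0.5616 0.1314 res mm 0.29 (np.int64(314), 225) (np.int64(312), 299)
wide slot +y edge y=-15 (dark) -5.78 0.5874 0.1692 res mm 0.32 (np.int64(343), 225) (np.int64(346), 299)
handle box 259 195 14 19 235
[[0.4907 0.078  0.054 ]]
[[0.492  0.0921 0.054 ]]
```

Rack: origin (0.4966, 0.1948), yaw -5.8°. The handle centre is at rack y -0.110.

```bash
cat >> h.py <<'E'
O=np.array([.4966,.1948]); YAW=-5.8
def rk(x,y,z=0): a=np.radians(YAW); return np.array([O[0]+x*np.cos(a)-y*np.sin(a),O[1]+x*np.sin(a)+y*np.cos(a),z])
def inrk(p): a=np.radians(YAW); d=np.array(p)[:2]-O; return np.array([d[0]*np.cos(a)+d[1]*np.sin(a),-d[0]*np.sin(a)+d[1]*np.cos(a)])
E
python3 - <<'E'
from h import *
plan([rk(0,-.110,.1),rk(0,-.110,.030)],84.2)
E
```

```text
shift [-0.054, -0.055, 0.401] turn [-0.0, -0.0002, 0.0034] dist 0.122
shift [-0.055, -0.055, 0.634] turn [-0.0, -0.0002, 0.0034] dist 0.192
```

Call:
{"method": "drive_tool", "body": {"targets": [[[-0.055,-0.055,0.4,0,0,0.0034,0],[-0.055,-0.055,0.4,0,0,0.0034,0],[-0.055,-0.055,0.4,0,0,0.0034,0],[-0.055,-0.055,0.634,0,0,0.0034,0],[-0.055,-0.055,0.634,0,0,0.0034,0],[-0.055,-0.055,0.634,0,0,0.0034,0.9],[-0.055,-0.055,0.634,0,0,0.0034,1],[-0.055,-0.055,0.634,0,0,0.0034,1],[-0.055,-0.055,0.634,0,0,0.0034,1],[-0.055,-0.055,0.634,0,0,0.0034,1],[-0.055,-0.055,0.634,0,0,0.0034,1],[-0.055,-0.055,0.634,0,0,0.0034,1]]], "squeeze": 20}}

```text
time: 2.95
position: [0.4863, 0.0839, 0.0305]
tool_rot: [0.0, 0.052, 0.999, 0.0]
force: [-0.2, -0.4, -0.8]
width: 0.0417
grasp_force: 0.0
```

```bash
python3 - <<'E'
from h import *
s=st(); print(inrk(s["position"])); plan([rk(0,-.17,.030),rk(0,-.231,.030)],84.2)
E
```

```text
t 2.95 p [0.4863 0.0839 0.0305] q [2.000e-04 5.160e-02 9.987e-01 1.000e-04] F [-0.2 -0.4 -0.8] w 0.04169688808006913 0.0
[ 0.00095852 -0.11141765]
shift [0.003, -0.195, 0.002] turn [0.0, 0.0001, -0.0007] dist 0.059
shift [0.002, -0.399, 0.002] turn [0.0, 0.0001, -0.0007] dist 0.12
```

Call:
{"method": "drive_tool", "body": {"targets": [[[0,0,0,0,0,0,1],[0,0,0,0,0,0,1],[0,0,0,0,0,0,1],[0,0,0,0,0,0,1],[0,0,0,0,0,0,1],[0,0,0,0,0,0,1]]]}}

```text
time: 3.55
position: [0.4862, 0.0838, 0.0303]
tool_rot: [0.0, 0.052, 0.999, -0.0]
force: [0.2, 0.9, -0.2]
width: 0.0138
grasp_force: 20.0
```

Call:
{"method": "drive_tool", "body": {"targets": [[[0.003,-0.07,0,0,0,0,1],[0.003,-0.14,0,0,0,0,1],[0.003,-0.21,0,0,0,0,1],[0.003,-0.28,0,0,0,0,1],[0.003,-0.34,0,0,0,0,1],[0.003,-0.4,0,0,0,0,1],[0.003,-0.4,0,0,0,0,1],[0.003,-0.4,0,0,0,0,1]]]}}

```text
time: 4.35
position: [0.4735, -0.0362, 0.0303]
tool_rot: [0.001, 0.052, 0.999, -0.0]
force: [4.2, -2.9, -5.4]
width: 0.0137
grasp_force: 20.0
```

```bash
python3 - <<'E'
from h import *
s=st(); print(inrk(s["position"])); plan([rk(0,-.234,.030)],84.2)
E
```

```text
t 4.35 p [ 0.4735 -0.0362  0.0303] q [ 6.000e-04  5.210e-02  9.986e-01 -2.000e-04] F [ 4.2 -2.9 -5.4] w 0.013734560715824266 20.000048875808716
[ 0.00031629 -0.23211632]
shift [0.001, -0.006, 0.001] turn [-0.0001, 0.0004, -0.001] dist 0.002
```

Call:
{"method": "drive_tool", "body": {"targets": [[[0,-0.01,0,0,0,0,1],[0,-0.01,0,0,0,0,1],[0,-0.01,0,0,0,0,1]]]}}

```text
time: 4.65
position: [0.4733, -0.0377, 0.0303]
tool_rot: [0.001, 0.051, 0.999, 0.0]
force: [5.0, 4.2, -7.0]
width: 0.0141
grasp_force: 20.0
```

Call:
{"method": "drive_tool", "body": {"targets": [[[0,0,0,0,0,0,0.6],[0,0,0,0,0,0,0.6],[0,0,0,0,0,0,0.6],[0,0,0,0,0,0,0.5],[0,0,-0.15,0,0,0,0.4],[0,0,-0.3,0,0,0,0.2],[0,0,-0.6,0,0,0,0],[0,0,-0.6,0,0,0,0],[0,0,-0.6,0,0,0,0],[0,0,-0.6,0,0,0,0]]]}}

```text
time: 5.65
position: [0.4728, -0.0383, 0.2108]
tool_rot: [0.001, 0.052, 0.999, 0.0]
force: [-0.6, -0.8, -0.4]
width: 0.0903
grasp_force: 0.0
```

```bash
python3 - <<'E'
from h import *
s=st(); im,c=grab("wrist","w2.png"); np.savez("w2.npz",*c); grab("top","t2.png")
E
```

```text
t 5.65 p [ 0.4728 -0.0383  0.2108] q [7.000e-04 5.160e-02 9.987e-01 2.000e-04] F [-0.6 -0.8 -0.4] w 0.09027709241012968 0.0
```

View pics/w2.png

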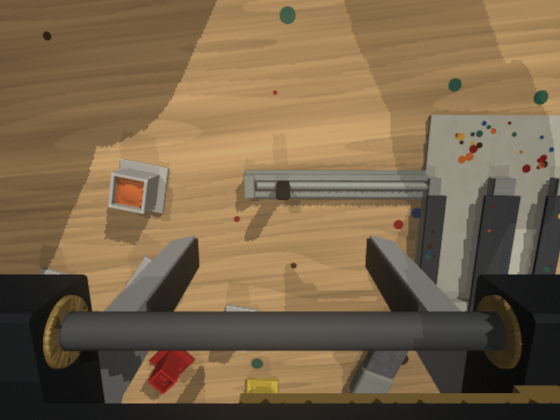

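The handle is at (283,190) with the bolt against its stop, and both mouths are clear. The orange large pan is at (130,190). Next: measure it by its cake and rim.

```bash
cat >> h.py <<'E'
def cake(im,c,kind,z=.038,box=None):
    hsv=cv2.cvtColor(im,cv2.COLOR_BGR2HSV).astype(int); H,S,V=hsv[...,0],hsv[...,1],hsv[...,2]
    m={"orange":(H<14)&(S>170)&(V>110),"blue":(H>98)&(H<130)&(S>100),"green":(H>55)&(H<98)&(S>60)}[kind].astype(np.uint8)
    if box: k=np.zeros_like(m); k[box[1]:box[3],box[0]:box[2]]=1; m*=k
    cs,_=cv2.findContours(m,cv2.RETR_EXTERNAL,cv2.CHAIN_APPROX_NONE); cs=sorted(cs,key=cv2.contourArea)[::-1][:3]
    for q in cs:
        if cv2.contourArea(q)<12: continue
        P=ray("",q[:,0,:].astype(float),z,c)[:,:2]; r=cv2.minAreaRect((P*1e3).astype(np.float32))
        print(kind,"px",q[:,0].mean(0).round(1),"xy mm",np.round(r[0],1),"size",np.round(r[1],1),"ang",round(r[2],1))
def load(n): d=np.load(n+".npz"); return cv2.imread("pics/"+n+".png"),[d[k] for k in("arr_0","arr_1","arr_2")]
E
python3 - <<'E'
from h import *
cake(*load("w2"),"orange")
im=cv2.imread("pics/t2.png"); c=cam("top")
for k in("orange","blue","green"): cake(im,c,k,box=(330,150,480,310))
E
```

```text
orange px [170.5 369.8] xy mm [ 669.4 -188.5] size [27.1 63.6] ang 46.8
orange px [129.  192.4] xy mm [ 458.1 -192.8] size [25.2 25.7] ang 72.3
orange px [158.4 356.6] xy mm [ 649.6 -198.5] size [ 8.3 24. ] ang 42.8
orange px [399.4 190.2] xy mm [ 676.2 -193. ] size [34.9 39.9] ang 38.9
blue px [405.7 231.9] xy mm [ 576.7 -203.2] size [24.3 22.8] ang 50.0
blue px [455.8 235.3] xy mm [ 567.5 -319.2] size [ 9.2 11.5] ang 87.2
green px [372.8 276.8] xy mm [ 481.7 -128.1] size [205.1 162.3] ang 89.6
green px [363.2 206.4] xy mm [ 637.  -106.9] size [10.4  9.6] ang 62.5
```

```bash
python3 - <<'E'
from h import *
plan([[.458,-.193,.12],[.458,-.193,.019]],72.3)
E
```

```text
shift [-0.007, -0.517, 0.298] turn [-0.0002, -0.0005, 0.0655] dist 0.179
shift [-0.008, -0.517, 0.635] turn [-0.0002, -0.0005, 0.0655] dist 0.246
```

Call:
{"method": "drive_tool", "body": {"targets": [[[-0.008,-0.517,0.2,0,0,0.0655,0],[-0.008,-0.517,0.2,0,0,0.0655,0],[-0.008,-0.517,0.2,0,0,0.0655,0],[-0.008,-0.517,0.2,0,0,0.0655,0],[-0.008,-0.517,0.4,0,0,0.0655,0],[-0.008,-0.517,0.5,0,0,0.0655,0],[-0.008,-0.517,0.6,0,0,0.0655,0],[-0.008,-0.517,0.635,0,0,0.0655,0],[-0.008,-0.517,0.635,0,0,0.0655,1],[-0.008,-0.517,0.635,0,0,0.0655,1],[-0.008,-0.517,0.635,0,0,0.0655,1],[-0.008,-0.517,0.635,0,0,0.0655,1],[-0.008,-0.517,0.635,0,0,0.0655,1],[-0.008,-0.517,0.635,0,0,0.0655,1],[-0.008,-0.517,0.635,0,0,0.0655,1],[-0.008,-0.517,0.635,0,0,0.0655,1],[-0.008,-0.517,0.635,0,0,0.0655,1],[-0.008,-0.517,0.635,0,0,0.0655,1]]], "squeeze": 20}}

```text
time: 7.55
position: [0.4591, -0.193, 0.0199]
tool_rot: [0.0, 0.154, 0.988, -0.0]
force: [-0.4, 1.3, 5.2]
width: 0.0358
grasp_force: 20.0
```

```bash
python3 - <<'E'
from h import *
st(); plan([[.458,-.193,.08],rk(-.045,-.036,.08),rk(-.045,-.036,.025)],84.2)
E
```

```text
t 7.55 p [ 0.4591 -0.193   0.0199] q [ 1.000e-04  1.539e-01  9.881e-01 -0.000e+00] F [-0.4  1.3  5.2] w 0.03577747263975267 19.998940229415894
shift [0.003, -0.001, -0.2] turn [0.0, 0.0, -0.0661] dist 0.06
shift [0.396, 1.121, -0.2] turn [0.0, 0.0, -0.0661] dist 0.362
shift [0.396, 1.121, -0.017] turn [0.0, 0.0, -0.0661] dist 0.357
```

Call:
{"method": "drive_tool", "body": {"targets": [[[0,0,-0.1,0,0,0,1],[0,0,-0.25,0,0,0,1],[0,0,-0.35,0,0,0,1],[0.08,0.2,-0.35,0,0,-0.066,1],[0.14,0.35,-0.35,0,0,-0.066,1],[0.2,0.5,-0.35,0,0,-0.066,1],[0.25,0.65,-0.35,0,0,-0.066,1],[0.31,0.8,-0.35,0,0,-0.066,1],[0.35,0.9,-0.35,0,0,-0.066,1],[0.35,0.9,-0.35,0,0,-0.066,1],[0.35,0.9,-0.35,0,0,-0.066,1]]]}}

```text
time: 8.65
position: [0.4409, 0.0966, 0.1246]
tool_rot: [-0.0, 0.05, 0.999, -0.0]
force: [-0.4, -0.0, -0.2]
width: 0.036
grasp_force: 20.0
```

```bash
python3 - <<'E'
from h import *
st(); plan([rk(-.045,-.036,.06),rk(-.045,-.036,.026)],84.2)
E
```

```text
t 8.65 p [0.4409 0.0966 0.1246] q [-1.000e-04  5.000e-02  9.988e-01 -2.000e-04] F [-0.4 -0.  -0.2] w 0.03599981262917899 19.997937083244324
shift [-0.002, 0.224, 0.215] turn [-0.0001, -0.0001, 0.0004] dist 0.093
shift [-0.002, 0.225, 0.329] turn [-0.0001, -0.0001, 0.0004] dist 0.119
```

Call:
{"method": "drive_tool", "body": {"targets": [[[-0.002,0.225,0.05,0,0,0.0004,1],[-0.002,0.225,0.15,0,0,0.0004,1],[-0.002,0.225,0.25,0,0,0.0004,1],[-0.002,0.225,0.3,0,0,0.0004,1],[-0.002,0.225,0.32,0,0,0.0004,1],[-0.002,0.225,0.33,0,0,0.0004,1],[-0.002,0.225,0.333,0,0,0.0004,1],[-0.002,0.225,0.333,0,0,0.0004,1]]]}}

```text
time: 9.45
position: [0.4491, 0.1631, 0.0256]
tool_rot: [0.0, 0.052, 0.999, 0.0]
force: [-0.8, 0.2, 0.9]
width: 0.036
grasp_force: 20.0
```

```bash
python3 - <<'E'
from h import *
s=st(); print(inrk(s["position"])); plan([rk(0.0,-.036,.0245),rk(.105,-.036,.0245)],84.2)
im,c=grab("wrist","w3.png"); np.savez("w3.npz",*c)
E
```

```text
t 9.45 p [0.4491 0.1631 0.0256] q [5.000e-04 5.170e-02 9.987e-01 2.000e-04] F [-0.8  0.2  0.9] w 0.03599972096751891 19.998152554035187
[-0.04409795 -0.03630657]
shift [-0.147, 0.001, 0.004] turn [0.0002, 0.0003, -0.0007] dist 0.044
shift [-0.497, 0.002, 0.004] turn [0.0002, 0.0003, -0.0007] dist 0.149
```

View pics/w3.png

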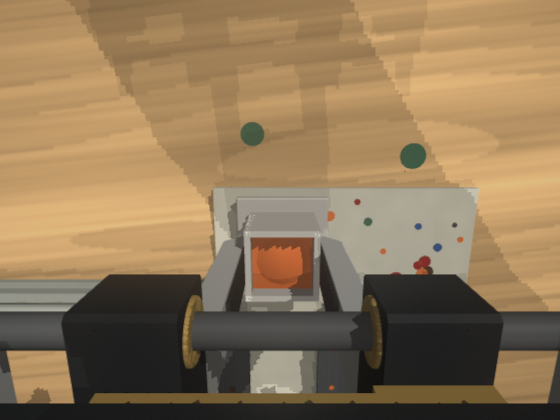

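The pan stands square over the apron: its foot runs 238–328 px, the apron 215–477, and the slot is centred on 283, the same as the body. It is aligned to within 1 mm, so I slide it in.

Call:
{"method": "drive_tool", "body": {"targets": [[[0,0.002,0.004,0,0,0,1],[-0.05,0.002,0.004,0,0,0,1],[-0.1,0.002,0.004,0,0,0,1],[-0.15,0.002,0.004,0,0,0,1],[-0.2,0.002,0.004,0,0,0,1],[-0.23,0.002,0.004,0,0,0,1],[-0.23,0.002,0.004,0,0,0,1]]]}}

```text
time: 10.2
position: [0.5181, 0.1566, 0.0238]
tool_rot: [0.0, 0.052, 0.999, -0.0]
force: [7.0, -1.8, 7.1]
width: 0.0358
grasp_force: 20.0
```

```bash
python3 - <<'E'
from h import *
s=st(); print(inrk(s["position"])); plan([rk(.1,-.036,.0245)],84.2)
E
```

```text
t 10.2 p [0.5181 0.1566 0.0238] q [ 4.000e-04  5.170e-02  9.987e-01 -0.000e+00] F [ 7.  -1.8  7.1] w 0.035765207520316096 20.000405609607697
[ 0.02529976 -0.03586086]
shift [-0.249, 0.0, -0.002] turn [0.0, 0.0003, -0.0007] dist 0.075
```

Call:
{"method": "drive_tool", "body": {"targets": [[[-0.04,0,-0.002,0,0,0,1],[-0.09,0,-0.002,0,0,0,1],[-0.14,0,-0.002,0,0,0,1],[-0.19,0,-0.002,0,0,0,1],[-0.23,0,-0.002,0,0,0,1],[-0.25,0,-0.002,0,0,0,1],[-0.25,0,-0.002,0,0,0,1]]]}}

```text
time: 10.9
position: [0.592, 0.1489, 0.0241]
tool_rot: [-0.0, 0.052, 0.999, -0.0]
force: [-0.4, 0.7, -0.2]
width: 0.0356
grasp_force: 20.0
```

```bash
python3 - <<'E'
from h import *
s=st(); print(inrk(s["position"]))
E
```

```text
t 10.9 p [0.592  0.1489 0.0241] q [-0.000e+00  5.160e-02  9.987e-01 -1.000e-04] F [-0.4  0.7 -0.2] w 0.03562586069794856 19.999825358390808
[ 0.09958132 -0.0360092 ]
```

Call:
{"method": "drive_tool", "body": {"targets": [[[0,0,0,0,0,0,0.35],[0,0,0,0,0,0,0.35],[0,0,0,0,0,0,0.35],[0,0,-0.1,0,0,0,0.3],[0,0,-0.3,0,0,0,0],[0,0,-0.45,0,0,0,0],[0,0,-0.6,0,0,0,0],[0,0,-0.6,0,0,0,0]]]}}

```text
time: 11.7
position: [0.5944, 0.1496, 0.2113]
tool_rot: [0.004, 0.052, 0.999, 0.002]
force: [0.3, 0.6, 0.1]
width: 0.0929
grasp_force: 0.0
```

```bash
python3 - <<'E'
from h import *
s=st(); im,c=grab("wrist","w4.png"); np.savez("w4.npz",*c); cake(im,c,"orange",.042,(150,100,400,280))
im=grab("top","t4.png")[0]; c=cam("top")
cake(im,c,"orange",.042,(190,180,300,310))
for k in("blue","green"): cake(im,c,k,box=(330,150,480,310) if k=="blue" else (340,190,400,230))
print(inrk([.592,.1489])); plan([[.5767,-.040,.20],[.5767,-.203,.20]],50)
E
```

```text
t 11.7 p [0.5944 0.1496 0.2113] q [0.0045 0.0515 0.9987 0.0018] F [0.3 0.6 0.1] w 0.09291300848908171 0.0
orange px [280.4 187.3] xy mm [590.8 149.5] size [27.3 24.5] ang 84.1
orange px [387.8 205.9] xy mm [621.1 256.7] size [ 7.9 13.7] ang 83.2
orange px [220.  132.6] xy mm [531.5  97. ] size [7.3 7.6] ang 37.5
blue px [405.7 231.8] xy mm [ 576.9 -203.3] size [24.3 22.4] ang 50.0
blue px [455.8 235.3] xy mm [ 567.6 -318.9] size [11.5 11. ] ang 69.2
green px [363.2 206.4] xy mm [ 637.  -106.9] size [10.4  9.6] ang 62.5
[ 0.0995501  -0.03602425]
shift [-0.014, -0.633, 0.017] turn [0.0005, 0.0005, 0.1895] dist 0.19
shift [-0.069, -1.174, 0.017] turn [0.0005, 0.0005, 0.1895] dist 0.353
```

Call:
{"method": "drive_tool", "body": {"targets": [[[-0.06,-1,0.017,0,0,0.19,0],[-0.06,-1,0.017,0,0,0.19,0],[-0.06,-1,0.017,0,0,0.19,0],[-0.06,-1,0.017,0,0,0.19,0],[-0.06,-1,0.017,0,0,0.19,0],[-0.06,-1,0.017,0,0,0.19,0],[-0.06,-1,0.017,0,0,0.19,0],[-0.06,-1,0.017,0,0,0.19,0]]]}}

```text
time: 12.6
position: [0.578, -0.1522, 0.1978]
tool_rot: [-0.001, 0.344, 0.939, -0.0]
force: [-0.5, 1.1, -0.2]
width: 0.0939
grasp_force: 0.0
```

```bash
python3 - <<'E'
from h import *
s=st(); im,c=grab("wrist","w5.png"); np.savez("w5.npz",*c); cake(im,c,"blue"); cake(im,c,"green")
plan([[.577,-.203,.20],[.577,-.203,.0185]],50)
E
```

```text
t 12.6 p [ 0.578  -0.1522  0.1978] q [-1.000e-03  3.439e-01  9.390e-01 -4.000e-04] F [-0.5  1.1 -0.2] w 0.09390653627658158 0.0
blue px [244.  228.3] xy mm [ 578.6 -203.6] size [25.3 20.9] ang 49.8
blue px [216.5 281.4] xy mm [ 604.6 -264.3] size [11.5 12.5] ang 47.5
green px [392.1 234.5] xy mm [681.  -93.7] size [10.5  9. ] ang 38.1
green px [354.2 209.2] xy mm [ 635.9 -107.5] size [6.9 5.1] ang 49.8
shift [-0.109, -0.136, -0.007] turn [-0.0003, -0.0005, -0.0006] dist 0.052
shift [-0.11, -0.136, 0.598] turn [-0.0003, -0.0005, -0.0006] dist 0.187
```

View pics/w5.png

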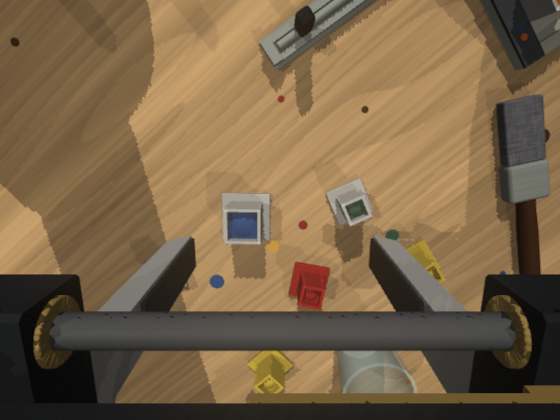

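Call:
{"method": "drive_tool", "body": {"targets": [[[-0.11,-0.136,0.1,0,0,0,0],[-0.11,-0.136,0.25,0,0,0,0],[-0.11,-0.136,0.4,0,0,0,0],[-0.11,-0.136,0.5,0,0,0,0],[-0.11,-0.136,0.57,0,0,0,0],[-0.11,-0.136,0.598,0,0,0,0],[-0.11,-0.136,0.598,0,0,0,1],[-0.11,-0.136,0.598,0,0,0,1],[-0.11,-0.136,0.598,0,0,0,1],[-0.11,-0.136,0.598,0,0,0,1],[-0.11,-0.136,0.598,0,0,0,1],[-0.11,-0.136,0.598,0,0,0,1],[-0.11,-0.136,0.598,0,0,0,1],[-0.11,-0.136,0.598,0,0,0,1],[-0.11,-0.136,0.598,0,0,0,1],[-0.11,-0.136,0.598,0,0,0,1]]], "squeeze": 20}}

```text
time: 14.25
position: [0.5779, -0.2037, 0.0198]
tool_rot: [0.0, 0.343, 0.939, -0.0]
force: [-0.2, 0.4, 2.8]
width: 0.0358
grasp_force: 20.0
```

```bash
python3 - <<'E'
from h import *
st(); plan([[.45,.05,.12],rk(-.045,-.036,.12)],84.2)
E
```

```text
t 14.25 p [ 0.5779 -0.2037  0.0198] q [ 0.000e+00  3.428e-01  9.394e-01 -1.000e-04] F [-0.2  0.4  2.8] w 0.035834907844983034 19.959371387958527
shift [0.871, 0.372, -0.334] turn [-0.0, 0.0, -0.1905] dist 0.301
shift [1.119, 0.658, -0.334] turn [-0.0, 0.0, -0.1905] dist 0.402
```

Call:
{"method": "drive_tool", "body": {"targets": [[[0,0,-0.1,0,0,0,1],[0,0,-0.25,0,0,0,1],[0,0,-0.35,0,0,0,1],[0.14,0.06,-0.35,0,0,-0.03,1],[0.28,0.12,-0.35,0,0,-0.07,1],[0.42,0.18,-0.35,0,0,-0.11,1],[0.56,0.24,-0.35,0,0,-0.15,1],[0.7,0.3,-0.35,0,0,-0.19,1],[0.82,0.35,-0.35,0,0,-0.19,1],[0.87,0.37,-0.35,0,0,-0.19,1],[0.87,0.37,-0.35,0,0,-0.19,1]]]}}

```text
time: 15.35
position: [0.4488, 0.0514, 0.1249]
tool_rot: [-0.0, 0.05, 0.999, 0.0]
force: [0.2, -0.2, -0.6]
width: 0.0357
grasp_force: 20.0
```

```bash
python3 - <<'E'
from h import *
st(); plan([rk(-.045,-.036,.06),rk(-.045,-.036,.0255)],84.2)
E
```

```text
t 15.35 p [0.4488 0.0514 0.1249] q [-1.000e-04  4.970e-02  9.988e-01  3.000e-04] F [ 0.2 -0.2 -0.6] w 0.035743298386139676 19.960515797138214
shift [0.039, 0.372, 0.216] turn [0.0002, -0.0001, 0.0005] dist 0.13
shift [0.039, 0.371, 0.331] turn [0.0002, -0.0001, 0.0005] dist 0.15
```

Call:
{"method": "drive_tool", "body": {"targets": [[[0.02,0.15,0,0,0,0.0005,1],[0.04,0.3,0,0,0,0.0005,1],[0.04,0.373,0.1,0,0,0.0005,1],[0.04,0.373,0.2,0,0,0.0005,1],[0.04,0.373,0.28,0,0,0.0005,1],[0.04,0.373,0.32,0,0,0.0005,1],[0.04,0.373,0.333,0,0,0.0005,1],[0.04,0.373,0.333,0,0,0.0005,1]]]}}

```text
time: 16.15
position: [0.4498, 0.1614, 0.0251]
tool_rot: [0.0, 0.053, 0.999, -0.0]
force: [0.4, 0.5, -1.3]
width: 0.0356
grasp_force: 20.0
```

```bash
python3 - <<'E'
from h import *
s=st(); print(inrk(s["position"])); plan([rk(0.0,-.036,.0242),rk(.044,-.036,.0242)],84.2)
im,c=grab("wrist","w6.png"); cake(im,c,"blue",box=(200,180,360,320))
hsv=cv2.cvtColor(im,cv2.COLOR_BGR2HSV); m=((hsv[...,1]<60)&(hsv[...,2]>90)).astype(np.uint8)
for v in (192,196,200,203,206): 
    g=cv2.cvtColor(im,cv2.COLOR_BGR2GRAY)[v].astype(int); d=np.diff(g); print(v,[(int(i),int(d[i])) for i in np.where(abs(d)>20)[0] if 205<i<490])
E
```

```text
t 16.15 p [0.4498 0.1614 0.0251] q [ 1.000e-04  5.270e-02  9.986e-01 -1.000e-04] F [ 0.4  0.5 -1.3] w 0.03555366115032834 19.96040850877762
[-0.04323205 -0.03794803]
shift [-0.144, 0.007, 0.003] turn [-0.0001, 0.0, -0.0013] dist 0.043
shift [-0.291, 0.008, 0.003] turn [-0.0001, 0.0, -0.0013] dist 0.087
blue px [282.9 262.2] xy mm [450.4 161.4] size [29.3 26.4] ang 82.9
192 [(213, -24), (215, 27)]
196 [(210, -26), (215, 31)]
200 [(209, -25), (210, -25), (215, 29), (233, 22), (235, -21), (356, -41), (357, -37), (362, 49), (363, 35)]
203 [(210, -27), (211, -26), (215, 31), (232, -28), (233, -22), (236, 27), (237, 23), (358, -25), (360, 27)]
206 [(210, -27), (211, -26), (215, 35), (216, 21), (230, -27), (236, 28), (237, 23)]
```

Call:
{"method": "drive_tool", "body": {"targets": [[[0,0.008,0.002,0,0,-0.0013,1],[0,0.008,0.003,0,0,-0.0013,1],[-0.05,0.008,0.003,0,0,-0.0013,1],[-0.1,0.008,0.003,0,0,-0.0013,1],[-0.15,0.008,0.003,0,0,-0.0013,1],[-0.2,0.008,0.003,0,0,-0.0013,1],[-0.25,0.008,0.002,0,0,-0.0013,1],[-0.285,0.008,0.002,0,0,-0.0013,1],[-0.285,0.008,0.002,0,0,-0.0013,1],[-0.285,0.008,0.002,0,0,-0.0013,1]]]}}

```text
time: 17.2
position: [0.5341, 0.1554, 0.0242]
tool_rot: [-0.0, 0.05, 0.999, -0.0]
force: [-0.7, -0.1, -0.5]
width: 0.0361
grasp_force: 20.0
```

```bash
python3 - <<'E'
from h import *
s=st(); print(inrk(s["position"]))
E
```

```text
t 17.2 p [0.5341 0.1554 0.0242] q [-2.000e-04  5.020e-02  9.987e-01 -0.000e+00] F [-0.7 -0.1 -0.5] w 0.036062585879843484 19.96044158935547
[ 0.04128247 -0.03537643]
```

Release, rise, and relook at all.

Call:
{"method": "drive_tool", "body": {"targets": [[[0,0,0,0,0,0,0.35],[0,0,0,0,0,0,0.35],[0,0,0,0,0,0,0.35],[0,0,-0.1,0,0,0,0.3],[0,0,-0.3,0,0,0,0],[0,0,-0.45,0,0,0,0],[0,0,-0.6,0,0,0,0],[0,0,-0.6,0,0,0,0]]]}}

```text
time: 18.0
position: [0.5371, 0.1562, 0.2108]
tool_rot: [0.004, 0.05, 0.999, 0.002]
force: [0.8, -0.4, -0.5]
width: 0.0927
grasp_force: 0.0
```

```bash
python3 - <<'E'
from h import *
s=st(); im,c=grab("wrist","w7.png"); cake(im,c,"orange",.042,(150,100,400,280)); cake(im,c,"blue",.042,(150,100,400,280))
im=grab("top","t7.png")[0]; c=cam("top")
cake(im,c,"orange",.042,(190,180,300,310)); cake(im,c,"blue",.042,(190,180,300,310))
for k in("blue","green"): cake(im,c,k,box=(330,150,480,310) if k=="blue" else (340,190,400,230))
plan([[.637,-.107,.20],[.637,-.107,.02]],62.5)
E
```

```text
t 18.0 p [0.5371 0.1562 0.2108] q [0.0042 0.0503 0.9987 0.002 ] F [ 0.8 -0.4 -0.5] w 0.09274958921785116 0.0
orange px [279.9 241. ] xy mm [590.1 149.3] size [28.2 24.2] ang 84.2
orange px [281.  114.8] xy mm [463.6 163.4] size [ 5.5 12.6] ang 14.3
orange px [221.4 185.3] xy mm [525.8  97.5] size [7.1 7.1] ang 84.2
blue px [278.2 188.3] xy mm [534.1 153.9] size [25.1 22.4] ang 84.2
blue px [455.8 235.3] xy mm [ 567.6 -318.9] size [11.5 11. ] ang 69.2
shift [-0.427, -0.837, 0.017] turn [0.0005, 0.0005, 0.1209] dist 0.282
shift [-0.425, -0.838, 0.617] turn [0.0005, 0.0005, 0.1209] dist 0.337
```

Call:
{"method": "drive_tool", "body": {"targets": [[[-0.35,-0.8,0.01,0,0,0.12,0],[-0.35,-0.8,0.01,0,0,0.12,0],[-0.35,-0.8,0.01,0,0,0.12,0],[-0.35,-0.8,0.01,0,0,0.12,0],[-0.35,-0.8,0.01,0,0,0.12,0],[-0.35,-0.8,0.01,0,0,0.12,0],[-0.35,-0.8,0.01,0,0,0.12,0]]]}}

```text
time: 18.8
position: [0.6143, -0.0964, 0.1994]
tool_rot: [-0.001, 0.238, 0.971, -0.001]
force: [-0.4, -0.1, -1.3]
width: 0.0941
grasp_force: 0.0
```

```bash
python3 - <<'E'
from h import *
s=st(); im,c=grab("wrist","w8.png"); np.savez("w8.npz",*c); cake(im,c,"blue"); cake(im,c,"green")
E
```

```text
t 18.8 p [ 0.6143 -0.0964  0.1994] q [-1.200e-03  2.382e-01  9.712e-01 -8.000e-04] F [-0.4 -0.1 -1.3] w 0.09407942190247193 0.0
blue px [ 69.  252.6] xy mm [ 568.  -318.9] size [10.8 13.4] ang 65.4
blue px [138.3 259.9] xy mm [ 607.1 -260. ] size [11.5 13.5] ang 16.7
blue px [426.9   5.5] xy mm [523.9  93.3] size [8.7 9. ] ang 67.8
green px [458.9  45.8] xy mm [567.5 106.3] size [5.3 5.2] ang 69.1
```

View pics/w8.png

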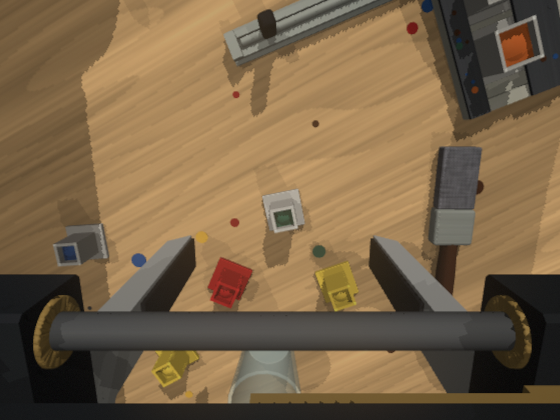

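In this view the green small pan has rim centre (284,218), foot corners (263,197) and (300,190), and its edge at about 73° in the world. Red (230,282) and yellow (337,285) are left alone.

```bash
python3 - <<'E'
from h import *
im,c=load("w8"); p=ray("",[(284.5,218.5)],.042,c)[0]; f=ray("",[(263,197),(300,190)],.006,c); print(p,f, np.degrees(np.arctan2(*(f[1]-f[0])[1::-1])))
plan([[p[0],p[1],.1],[p[0],p[1],.0185]],73)
E
```

```text
[ 0.63655422 -0.10540598  0.042     ] [[ 0.61330521 -0.1192562   0.006     ]
 [ 0.62489135 -0.08035871  0.006     ]] 73.41312896235749
shift [-0.084, 0.001, 0.332] turn [-0.0003, -0.0007, -0.0579] dist 0.103
shift [-0.085, 0.001, 0.604] turn [-0.0003, -0.0007, -0.0579] dist 0.183
```

Call:
{"method": "drive_tool", "body": {"targets": [[[-0.086,0.001,0.12,0,0,-0.058,0],[-0.086,0.001,0.25,0,0,-0.058,0],[-0.086,0.001,0.38,0,0,-0.058,0],[-0.086,0.001,0.5,0,0,-0.058,0],[-0.086,0.001,0.58,0,0,-0.058,0],[-0.086,0.001,0.603,0,0,-0.058,0],[-0.086,0.001,0.603,0,0,-0.058,1],[-0.086,0.001,0.603,0,0,-0.058,1],[-0.086,0.001,0.603,0,0,-0.058,1],[-0.086,0.001,0.603,0,0,-0.058,1],[-0.086,0.001,0.603,0,0,-0.058,1],[-0.086,0.001,0.603,0,0,-0.058,1],[-0.086,0.001,0.603,0,0,-0.058,1],[-0.086,0.001,0.603,0,0,-0.058,1],[-0.086,0.001,0.603,0,0,-0.058,1],[-0.086,0.001,0.603,0,0,-0.058,1],[-0.086,0.001,0.603,0,0,-0.058,1],[-0.086,0.001,0.603,0,0,-0.058,1]]], "squeeze": 20}}

```text
time: 20.65
position: [0.638, -0.1056, 0.0204]
tool_rot: [0.0, 0.147, 0.989, -0.0]
force: [-0.2, -0.4, 0.4]
width: 0.0238
grasp_force: 20.0
```

```bash
python3 - <<'E'
from h import *
st(); plan([[.50,.05,.12],rk(-.045,.038,.12)],84.2)
E
```

```text
t 20.65 p [ 0.638  -0.1056  0.0204] q [ 0.000e+00  1.471e-01  9.891e-01 -1.000e-04] F [-0.2 -0.4  0.4] w 0.0237518630872995 19.99993085861206
shift [0.591, 0.362, -0.332] turn [-0.0, 0.0, -0.0618] dist 0.231
shift [0.914, 0.916, -0.332] turn [-0.0, 0.0, -0.0618] dist 0.401
```

Call:
{"method": "drive_tool", "body": {"targets": [[[0,0,-0.1,0,0,0,1],[0,0,-0.25,0,0,0,1],[0,0,-0.35,0,0,0,1],[0.13,0.08,-0.35,0,0,-0.03,1],[0.27,0.16,-0.35,0,0,-0.062,1],[0.4,0.24,-0.35,0,0,-0.062,1],[0.53,0.33,-0.35,0,0,-0.062,1],[0.61,0.46,-0.35,0,0,-0.062,1],[0.69,0.59,-0.35,0,0,-0.062,1],[0.78,0.72,-0.35,0,0,-0.062,1],[0.86,0.83,-0.35,0,0,-0.062,1],[0.914,0.916,-0.35,0,0,-0.062,1],[0.914,0.916,-0.35,0,0,-0.062,1],[0.914,0.916,-0.35,0,0,-0.062,1]]]}}

```text
time: 22.05
position: [0.4555, 0.2373, 0.1253]
tool_rot: [-0.0, 0.05, 0.999, -0.0]
force: [0.5, 0.3, 0.3]
width: 0.0241
grasp_force: 20.0
```

```bash
python3 - <<'E'
from h import *
st(); plan([rk(-.045,.038,.06),rk(-.045,.038,.0255)],84.2)
E
```

```text
t 22.05 p [0.4555 0.2373 0.1253] q [-0.000e+00  4.960e-02  9.988e-01 -1.000e-04] F [0.5 0.3 0.3] w 0.024117104127446266 19.9997940659523
shift [-0.0, -0.0, 0.218] turn [-0.0001, 0.0, 0.0006] dist 0.065
shift [-0.0, -0.0, 0.333] turn [-0.0001, 0.0, 0.0006] dist 0.1
```

Call:
{"method": "drive_tool", "body": {"targets": [[[0,0,0.12,0,0,0.0006,1],[0,0,0.22,0,0,0.0006,1],[0,0,0.29,0,0,0.0006,1],[0,0,0.32,0,0,0.0006,1],[0,0,0.334,0,0,0.0006,1],[0,0,0.334,0,0,0.0006,1],[0,0,0.334,0,0,0.0006,1]]]}}

```text
time: 22.75
position: [0.4563, 0.2372, 0.0261]
tool_rot: [0.001, 0.051, 0.999, 0.0]
force: [0.5, 0.6, -0.3]
width: 0.0236
grasp_force: 20.0
```

```bash
python3 - <<'E'
from h import *
s=st(); print(inrk(s["position"])); plan([rk(0.0,.038,.0244),rk(.100,.038,.0244)],84.2)
im,c=grab("wrist","w9.png"); np.savez("w9.npz",*c)
E
```

```text
t 22.75 p [0.4563 0.2372 0.0261] q [6.000e-04 5.130e-02 9.987e-01 3.000e-04] F [ 0.5  0.6 -0.3] w 0.023600474270711713 19.999918341636658
[-0.0443883   0.03809761]
shift [-0.148, -0.0, 0.006] turn [0.0002, 0.0003, -0.0005] dist 0.044
shift [-0.481, 0.0, 0.006] turn [0.0002, 0.0003, -0.0005] dist 0.144
```

View pics/w9.png

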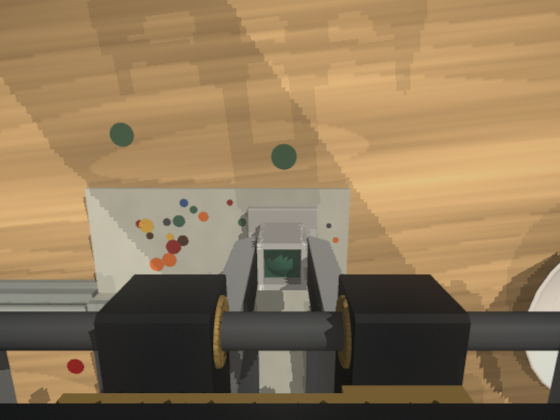

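The green pan is square and centred: its foot spans 249–316 and the apron 88–349, giving y +37.7 mm. I slide it in.

Call:
{"method": "drive_tool", "body": {"targets": [[[0,0,0.005,0,0,0,1],[-0.05,0,0.005,0,0,0,1],[-0.1,0,0.005,0,0,0,1],[-0.15,0,0.005,0,0,0,1],[-0.2,0,0.005,0,0,0,1],[-0.25,0,0.005,0,0,0,1],[-0.3,0,0.005,0,0,0,1],[-0.35,0,0.005,0,0,0,1],[-0.4,0,0.005,0,0,0,1],[-0.45,0,0.005,0,0,0,1],[-0.485,0,0.005,0,0,0,1],[-0.485,0,0.005,0,0,0,1]]]}}

```text
time: 24.0
position: [0.6016, 0.222, 0.0239]
tool_rot: [0.001, 0.051, 0.999, 0.0]
force: [2.1, -1.7, 4.4]
width: 0.0236
grasp_force: 20.0
```

```bash
python3 - <<'E'
from h import *
s=st(); print(inrk(s["position"]))
E
```

```text
t 24.0 p [0.6016 0.222  0.0239] q [6.000e-04 5.150e-02 9.987e-01 0.000e+00] F [ 2.1 -1.7  4.4] w 0.023598265112767008 20.000461041927338
[0.1017411  0.03765164]
```

Call:
{"method": "drive_tool", "body": {"targets": [[[0,0,0,0,0,0,0.5],[0,0,0,0,0,0,0.5],[0,0,0,0,0,0,0.5],[0,0,-0.1,0,0,0,0.5],[0,0,-0.3,0,0,0,0.3],[0,0,-0.45,0,0,0,0],[0,0,-0.6,0,0,0,0],[0,0,-0.6,0,0,0,0]]]}}

```text
time: 24.8
position: [0.6028, 0.2233, 0.2109]
tool_rot: [0.004, 0.051, 0.999, 0.002]
force: [0.1, -0.4, 0.1]
width: 0.0754
grasp_force: 0.0
```

```bash
python3 - <<'E'
from h import *
s=st(); grab("wrist","w10.png"); im=grab("top","t10.png")[0]; c=cam("top")
cake(im,c,"blue",box=(330,150,480,310))
plan([[.5,-.03,.2],[.5675,-.319,.2]],69)
E
```

```text
t 24.8 p [0.6028 0.2233 0.2109] q [0.0044 0.0511 0.9987 0.0023] F [ 0.1 -0.4  0.1] w 0.07541900910315989 0.0
blue px [455.8 235.3] xy mm [ 567.6 -318.9] size [11.5 11. ] ang 69.2
shift [0.247, -0.872, 0.015] turn [0.0004, 0.0005, 0.0842] dist 0.272
shift [-0.074, -1.807, 0.014] turn [0.0004, 0.0005, 0.0842] dist 0.543
```

Call:
{"method": "drive_tool", "body": {"targets": [[[-0.04,-1,0.014,0,0,0.084,0],[-0.04,-1,0.014,0,0,0.084,0],[-0.04,-1,0.014,0,0,0.084,0],[-0.04,-1,0.014,0,0,0.084,0],[-0.04,-1,0.014,0,0,0.084,0],[-0.04,-1,0.014,0,0,0.084,0],[-0.04,-1,0.014,0,0,0.084,0],[-0.04,-1,0.014,0,0,0.084,0]]]}}

```text
time: 25.7
position: [0.5808, -0.0783, 0.1982]
tool_rot: [-0.001, 0.183, 0.983, -0.0]
force: [0.3, 0.7, 0.4]
width: 0.0941
grasp_force: 0.0
```

```bash
python3 - <<'E'
from h import *
st(); plan([[.555,-.319,.2]],69)
E
```

```text
t 25.7 p [ 0.5808 -0.0783  0.1982] q [-1.000e-03  1.831e-01  9.831e-01 -3.000e-04] F [0.3 0.7 0.4] w 0.09413928880367607 0.0
shift [-0.209, -0.779, -0.006] turn [-0.0003, -0.0006, -0.0006] dist 0.242
```

Call:
{"method": "drive_tool", "body": {"targets": [[[-0.21,-0.78,0,0,0,0,0],[-0.21,-0.78,0,0,0,0,0],[-0.21,-0.78,0,0,0,0,0],[-0.21,-0.78,0,0,0,0,0],[-0.21,-0.78,0,0,0,0,0],[-0.21,-0.78,0,0,0,0,0],[-0.21,-0.78,0,0,0,0,0]]]}}

```text
time: 26.4
position: [0.5568, -0.3176, 0.1983]
tool_rot: [-0.001, 0.182, 0.983, 0.0]
force: [-0.4, 0.4, -0.0]
width: 0.094
grasp_force: 0.0
```

```bash
python3 - <<'E'
from h import *
s=st(); im,c=grab("wrist","w11.png"); np.savez("w11.npz",*c); cake(im,c,"blue")
cv2.imwrite("pics/w11c.png",cv2.resize(im[130:270,190:380],None,fx=3,fy=3,interpolation=cv2.INTER_CUBIC))
E
```

```text
t 26.4 p [ 0.5568 -0.3176  0.1983] q [-8.000e-04  1.820e-01  9.833e-01  3.000e-04] F [-0.4  0.4 -0. ] w 0.09398719304970797 0.0
blue px [330.3 222.7] xy mm [ 601.4 -282.7] size [11.7 12.2] ang 26.0
blue px [286.3 205.4] xy mm [ 568.2 -317.3] size [7.3 5.7] ang 77.4
```

View pics/w11c.png

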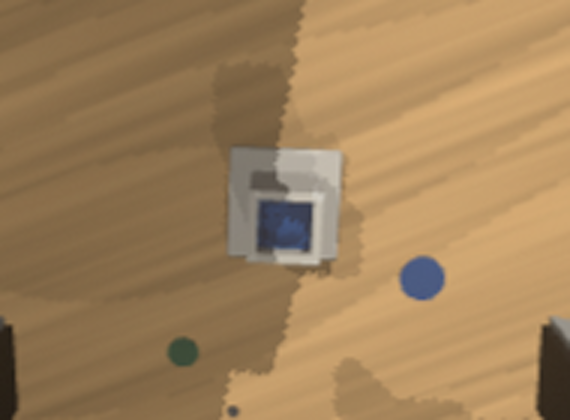

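The dark-blue small pan is upright, rim centre at crop (286,228), with its edge about 2° off the tool.

```bash
python3 - <<'E'
from h import *
im,c=load("w11"); p=ray("",[(285.4,206)],.042,c)[0]; print(p)
plan([[p[0],p[1],.1],[p[0],p[1],.0185]],67)
E
```

```text
[ 0.56830333 -0.31825503  0.042     ]
shift [-0.037, 0.007, 0.328] turn [0.0002, -0.0005, 0.0118] dist 0.099
shift [-0.037, 0.007, 0.6] turn [0.0002, -0.0005, 0.0118] dist 0.18
```

Call:
{"method": "drive_tool", "body": {"targets": [[[-0.037,0.007,0.12,0,0,0.012,0],[-0.037,0.007,0.25,0,0,0.012,0],[-0.037,0.007,0.38,0,0,0.012,0],[-0.037,0.007,0.5,0,0,0.012,0],[-0.037,0.007,0.58,0,0,0.012,0],[-0.037,0.007,0.6,0,0,0.012,0],[-0.037,0.007,0.6,0,0,0.012,1],[-0.037,0.007,0.6,0,0,0.012,1],[-0.037,0.007,0.6,0,0,0.012,1],[-0.037,0.007,0.6,0,0,0.012,1],[-0.037,0.007,0.6,0,0,0.012,1],[-0.037,0.007,0.6,0,0,0.012,1],[-0.037,0.007,0.6,0,0,0.012,1],[-0.037,0.007,0.6,0,0,0.012,1],[-0.037,0.007,0.6,0,0,0.012,1],[-0.037,0.007,0.6,0,0,0.012,1],[-0.037,0.007,0.6,0,0,0.012,1],[-0.037,0.007,0.6,0,0,0.012,1]]], "squeeze": 20}}

```text
time: 28.25
position: [0.5678, -0.3204, 0.0195]
tool_rot: [-0.0, 0.201, 0.98, -0.0]
force: [0.0, 0.7, 0.4]
width: 0.024
grasp_force: 20.0
```

```bash
python3 - <<'E'
from h import *
st(); plan([[.47,-.05,.13]],84.2)
E
```

```text
t 28.25 p [ 0.5678 -0.3204  0.0195] q [-0.      0.2006  0.9797 -0.    ] F [0.  0.7 0.4] w 0.0240407518543407 20.00006854534149
shift [0.654, 0.701, -0.368] turn [-0.0, -0.0, -0.0963] dist 0.308
```

Call:
{"method": "drive_tool", "body": {"targets": [[[0,0,-0.1,0,0,0,1],[0,0,-0.25,0,0,0,1],[0,0,-0.37,0,0,0,1],[0.1,0.11,-0.37,0,0,-0.03,1],[0.2,0.22,-0.37,0,0,-0.06,1],[0.3,0.33,-0.37,0,0,-0.096,1],[0.41,0.44,-0.37,0,0,-0.096,1],[0.51,0.55,-0.37,0,0,-0.096,1],[0.6,0.65,-0.37,0,0,-0.096,1],[0.65,0.7,-0.37,0,0,-0.096,1],[0.65,0.7,-0.37,0,0,-0.096,1]]]}}

```text
time: 29.35
position: [0.4703, -0.048, 0.1306]
tool_rot: [-0.0, 0.049, 0.999, 0.0]
force: [0.1, -1.1, -0.2]
width: 0.0239
grasp_force: 20.0
```

```bash
python3 - <<'E'
from h import *
st(); plan([rk(-.045,.038,.12),rk(-.045,.038,.0255)],84.2)
E
```

```text
t 29.35 p [ 0.4703 -0.048   0.1306] q [-1.000e-04  4.920e-02  9.988e-01  4.000e-04] F [ 0.1 -1.1 -0.2] w 0.023932092268910254 20.000085532665253
shift [0.142, 0.941, 0.036] turn [0.0003, -0.0001, 0.0009] dist 0.286
shift [0.142, 0.941, 0.351] turn [0.0003, -0.0001, 0.0009] dist 0.304
```

Call:
{"method": "drive_tool", "body": {"targets": [[[0.03,0.16,0,0,0,0.001,1],[0.05,0.31,0,0,0,0.001,1],[0.08,0.47,0,0,0,0.001,1],[0.1,0.62,0,0,0,0.001,1],[0.12,0.77,0,0,0,0.001,1],[0.142,0.9,0,0,0,0.001,1],[0.142,0.941,0.06,0,0,0.001,1],[0.142,0.941,0.18,0,0,0.001,1],[0.142,0.941,0.28,0,0,0.001,1],[0.142,0.941,0.33,0,0,0.001,1],[0.142,0.941,0.351,0,0,0.001,1],[0.142,0.941,0.351,0,0,0.001,1],[0.142,0.941,0.351,0,0,0.001,1]]]}}

```text
time: 30.65
position: [0.4582, 0.2344, 0.0258]
tool_rot: [0.0, 0.053, 0.999, 0.0]
force: [0.0, -0.2, -0.7]
width: 0.0236
grasp_force: 20.0
```

```bash
python3 - <<'E'
from h import *
s=st(); print(inrk(s["position"])); plan([rk(-.045,.038,.0240),rk(.045,.038,.0240)],84.2)
im,c=grab("wrist","w12.png"); g=cv2.cvtColor(im,cv2.COLOR_BGR2GRAY).astype(int)
for v in (205,212,216,220): d=g[v,2:]-g[v,:-2]; print(v,[(int(i)+1,int(d[i])) for i in np.where(abs(d)>22)[0] if 60<i<400])
E
```

```text
t 30.65 p [0.4582 0.2344 0.0258] q [4.000e-04 5.300e-02 9.986e-01 2.000e-04] F [ 0.  -0.2 -0.7] w 0.023627656847158826 19.99865859746933
[-0.04217083  0.0354879 ]
shift [0.009, 0.008, 0.006] turn [0.0001, 0.0003, -0.0015] dist 0.004
shift [-0.291, 0.01, 0.006] turn [0.0001, 0.0003, -0.0015] dist 0.087
205 [(88, -34), (89, -28), (90, 27), (91, 41), (94, -27), (192, -27), (193, -68), (194, -51), (200, 56), (201, 72), (202, 23), (358, 25)]
212 [(89, -26), (90, -32), (92, 37), (102, -27), (179, -41), (180, -41), (184, 34), (185, 41), (186, 25), (202, -45), (203, -23), (212, 39), (213, 25), (243, -25), (244, -37), (245, -31), (247, 37), (248, 43)]
216 [(90, -26), (92, 28), (103, -27), (166, -45), (167, -74), (168, -42), (172, 41), (173, 68), (174, 48), (176, -64), (177, -55), (187, 32), (188, 69), (189, 48), (203, -36), (204, -28), (211, 38), (212, 27), (239, -28), (240, -55), (241, -41), (242, -33), (243, -29), (246, 31), (247, 73), (248, 53), (366, 23)]
220 [(93, 29), (108, -23), (138, -35), (139, -81), (140, -47), (142, 50), (143, 57), (144, 24), (166, -47), (167, -82), (168, -41), (173, 54), (174, 86), (175, 29), (176, -40), (177, -73), (178, -37), (187, 28), (188, 67), (189, 52), (239, -28), (240, -56), (241, -48), (242, -40), (243, -24), (246, 29), (247, 72), (248, 56), (330, -47), (331, -68), (332, -34), (334, 34), (335, 60), (336, 49)]
```

Call:
{"method": "drive_tool", "body": {"targets": [[[0,0.009,0.003,0,0,-0.0015,1],[0,0.009,0.005,0,0,-0.0015,1],[-0.05,0.009,0.005,0,0,-0.0015,1],[-0.1,0.009,0.005,0,0,-0.0015,1],[-0.15,0.009,0.005,0,0,-0.0015,1],[-0.2,0.009,0.005,0,0,-0.0015,1],[-0.25,0.009,0.005,0,0,-0.0015,1],[-0.3,0.009,0.005,0,0,-0.0015,1],[-0.32,0.009,0.005,0,0,-0.0015,1],[-0.32,0.009,0.005,0,0,-0.0015,1],[-0.32,0.009,0.005,0,0,-0.0015,1]]]}}

```text
time: 31.8
position: [0.5526, 0.2272, 0.0236]
tool_rot: [-0.0, 0.05, 0.999, -0.0]
force: [0.3, 0.6, -0.7]
width: 0.0236
grasp_force: 20.0
```

```bash
python3 - <<'E'
from h import *
s=st(); print(inrk(s["position"]))
E
```

```text
t 31.8 p [0.5526 0.2272 0.0236] q [-2.000e-04  5.020e-02  9.987e-01 -0.000e+00] F [ 0.3  0.6 -0.7] w 0.023612296899972962 19.998750686645508
[0.05242704 0.03794021]
```

Call:
{"method": "drive_tool", "body": {"targets": [[[0,0,0,0,0,0,0.5],[0,0,0,0,0,0,0.5],[0,0,0,0,0,0,0.5],[0,0,-0.1,0,0,0,0.5],[0,0,-0.3,0,0,0,0.3],[0.05,-0.1,-0.45,0,0,0,0],[0.1,-0.2,-0.6,0,0,0,0],[0.1,-0.2,-0.6,0,0,0,0],[0.1,-0.2,-0.6,0,0,0,0]]]}}

```text
time: 32.7
position: [0.518, 0.1694, 0.2066]
tool_rot: [0.002, 0.051, 0.999, 0.001]
force: [1.3, 0.1, 0.0]
width: 0.0836
grasp_force: 0.0
```

```bash
python3 - <<'E'
from h import *
s=st(); im,c=grab("wrist","w13.png"); np.savez("w13.npz",*c); plan([rk(0,-.15,.2),rk(0,-.234,.2)],84.2)
E
```

```text
t 32.7 p [0.518  0.1694 0.2066] q [0.0021 0.0512 0.9987 0.001 ] F [1.3 0.1 0. ] w 0.08358248153379194 0.0
shift [0.078, -0.426, 0.015] turn [0.0004, 0.0006, -0.0] dist 0.13
shift [0.078, -0.706, 0.015] turn [0.0004, 0.0006, -0.0] dist 0.213
```

View pics/w13.png

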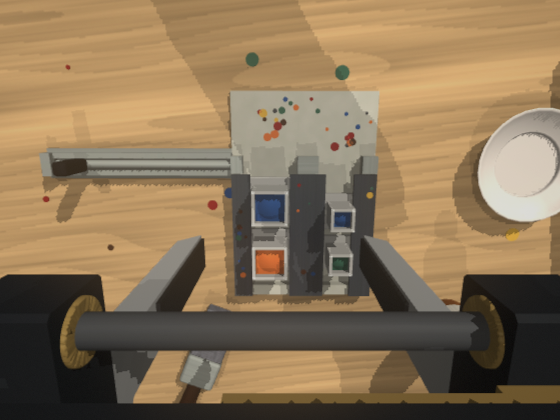

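All four pans are upright and square under their lips, rims at (269,208), (269,263), (342,218) and (340,263), and all lie behind the bolt line at row ~163. Next the bolt.

Call:
{"method": "drive_tool", "body": {"targets": [[[0.078,-0.4,0,0,0,0,0],[0.078,-0.71,0,0,0,0,0],[0.078,-0.71,0,0,0,0,0],[0.078,-0.71,0,0,0,0,0],[0.078,-0.71,0,0,0,0,0],[0.078,-0.71,0,0,0,0,0],[0.078,-0.71,0,0,0,0,0],[0.078,-0.71,0,0,0,0,0]]]}}

```text
time: 33.55
position: [0.4729, -0.0376, 0.2031]
tool_rot: [-0.0, 0.049, 0.999, -0.0]
force: [0.3, 0.0, -0.7]
width: 0.0941
grasp_force: 0.0
```

```bash
python3 - <<'E'
from h import *
s=st(); plan([[.4733,-.0377,.1],[.4733,-.0377,.030]],84.2)
E
```

```text
t 33.55 p [ 0.4729 -0.0376  0.2031] q [-5.000e-04  4.930e-02  9.988e-01 -1.000e-04] F [ 0.3  0.  -0.7] w 0.09405177199302911 0.0
shift [-0.002, -0.0, 0.344] turn [-0.0001, -0.0003, 0.0008] dist 0.103
shift [-0.002, -0.0, 0.577] turn [-0.0001, -0.0003, 0.0008] dist 0.173
```

Call:
{"method": "drive_tool", "body": {"targets": [[[0,0,0.15,0,0,0.0008,0],[0,0,0.3,0,0,0.0008,0],[0,0,0.42,0,0,0.0008,0],[0,0,0.53,0,0,0.0008,0],[0,0,0.577,0,0,0.0008,0],[0,0,0.577,0,0,0.0008,1],[0,0,0.577,0,0,0.0008,1],[0,0,0.577,0,0,0.0008,1],[0,0,0.577,0,0,0.0008,1],[0,0,0.577,0,0,0.0008,1],[0,0,0.577,0,0,0.0008,1],[0,0,0.577,0,0,0.0008,1],[0,0,0.577,0,0,0.0008,1],[0,0,0.577,0,0,0.0008,1],[0,0,0.577,0,0,0.0008,1],[0,0,0.577,0,0,0.0008,1],[0,0,0.577,0,0,0.0008,1],[0,0,0.577,0,0,0.0008,1]]], "squeeze": 20}}

```text
time: 35.35
position: [0.4728, -0.0377, 0.0306]
tool_rot: [-0.0, 0.051, 0.999, 0.001]
force: [1.9, 9.2, -0.3]
width: 0.014
grasp_force: 20.0
```

```bash
python3 - <<'E'
from h import *
s=st(); print(inrk(s["position"])); plan([rk(0,-.110,.030),rk(0,-.099,.030)],84.2)
E
```

```text
t 35.35 p [ 0.4728 -0.0377  0.0306] q [-0.000e+00  5.100e-02  9.987e-01  6.000e-04] F [ 1.9  9.2 -0.3] w 0.01396850710695864 20.00018835067749
[-1.53430954e-04 -2.33714938e-01]
shift [-0.0, 0.412, 0.002] turn [0.0004, -0.0, -0.0002] dist 0.124
shift [-0.0, 0.449, 0.002] turn [0.0004, -0.0, -0.0002] dist 0.135
```

Call:
{"method": "drive_tool", "body": {"targets": [[[0,0.05,0,0,0,0,1],[0,0.1,0,0,0,0,1],[0,0.15,0,0,0,0,1],[0,0.2,0,0,0,0,1],[0,0.25,0,0,0,0,1],[0,0.3,0,0,0,0,1],[0,0.35,0,0,0,0,1],[0,0.39,0,0,0,0,1],[0,0.42,0,0,0,0,1],[0,0.445,0,0,0,0,1],[0,0.445,0,0,0,0,1]]]}}

```text
time: 36.45
position: [0.4867, 0.0946, 0.0306]
tool_rot: [0.0, 0.051, 0.999, 0.0]
force: [2.0, 1.5, -1.6]
width: 0.0141
grasp_force: 20.0
```

```bash
python3 - <<'E'
from h import *
s=st(); print(inrk(s["position"]))
E
```

```text
t 36.45 p [0.4867 0.0946 0.0306] q [2.000e-04 5.110e-02 9.987e-01 2.000e-04] F [ 2.   1.5 -1.6] w 0.014057016078151126 19.999803006649017
[ 0.00024658 -0.10069978]
```

Call:
{"method": "drive_tool", "body": {"targets": [[[0,0.006,0,0,0,0,1],[0,0.012,0,0,0,0,1],[0,0.012,0,0,0,0,1],[0,0.012,0,0,0,0,1]]]}}

```text
time: 36.85
position: [0.4869, 0.097, 0.0306]
tool_rot: [0.0, 0.052, 0.999, -0.0]
force: [2.7, -0.5, -2.2]
width: 0.0137
grasp_force: 20.0
```

Call:
{"method": "drive_tool", "body": {"targets": [[[0,0,0,0,0,0,0.6],[0,0,0,0,0,0,0.6],[0,0,0,0,0,0,0.6],[0,0,0,0,0,0,0.5],[0,0,-0.15,0,0,0,0.4],[0,0,-0.3,0,0,0,0.2],[0,0,-0.5,0,0,0,0],[0,0,-0.58,0,0,0,0],[0,0,-0.58,0,0,0,0]]]}}

```text
time: 37.75
position: [0.4887, 0.0977, 0.209]
tool_rot: [0.003, 0.052, 0.999, 0.001]
force: [1.6, -0.1, -0.5]
width: 0.0822
grasp_force: 0.0
```

```bash
python3 - <<'E'
from h import *
s=st(); im,c=grab("wrist","w14.png"); np.savez("w14.npz",*c); im2=grab("scene","s14.png")[0]
a=im[100:280,180:480]; b=im2[160:310,75:375]
cv2.imwrite("pics/f.png",np.vstack([cv2.resize(a,(500,300)),cv2.resize(b,(500,250))]))
E
```

```text
t 37.75 p [0.4887 0.0977 0.209 ] q [0.0032 0.0516 0.9987 0.0014] F [ 1.6 -0.1 -0.5] w 0.08221611678487367 0.0
```

View pics/f.png

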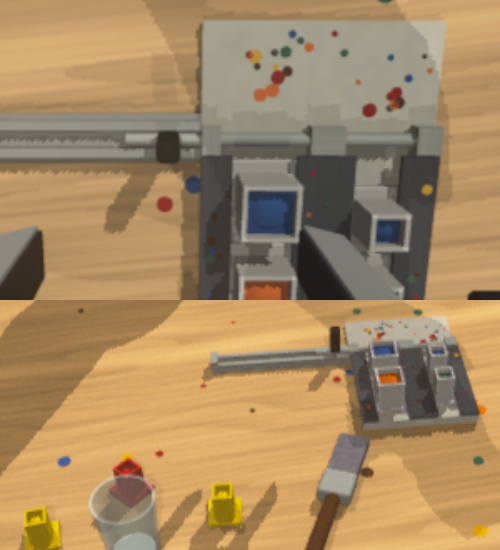

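The bolt crosses both mouths into the keeper, with the handle beside the rack wall at (168,147) after about 135 mm of travel. All four pans stand behind it, no white pan is left on the table, and the gripper is clear.

```bash
python3 -c "
from rig import robot
print(robot.hand_in())"
```

```text
the job is handed in; nothing more can be done
None
```

I put all four pans present (two large, two small) upright in their tracks, slid the bolt home behind them, and handed the job in at about 38 s; no verdict came back.

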